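# Set and lock the length stop to a sample piece

### The job

Set the length gauge to the sample offcut lying in it: slide the stop along its guide bar so that it gently pushes the sample home against the fixed end stop with no gap at either end, then turn the knurled thumbscrew on the stop clockwise until it seats on the bar and is finger-tight, but do not overtighten it. Leave the sample lying flat in the gauge between the two stops, and leave the pencil on the gauge and the offcuts beside it as they lie.

Things in the scene. Friction and masses are not known exactly. Their poses are not given: they have to be found in the camera images.
- gauge: Length gauge, screwed to the bench: plywood board 136 x 340 x 12 mm; at its back a steel guide bar 20 wide, 22 high, 330 long (top 34 mm over the bench). Origin: on the bench under the board. y: along the bar, to the left, from the end stop to the sliding stop; x: across, away from the robot; bar faces at x = +22 and +42 mm; z up. Place and angle differ each time.
- end_face (a point): Foot of the contact face of the fixed end stop (dark steel block at the gauge's right end), at x = 0 of the gauge, on the board's top, 12 mm over the bench. The face looks along the gauge's +y, is 58 mm wide and 28 mm high. Axes as the gauge's.
- stop: Sliding stop: aluminium saddle 46 mm long astride the bar, top 50 mm over the bench, with a tongue 27 mm high across the sample's lane. Slides only along the gauge's y (95 mm towards -y from its far-left end) against 3 N of friction while the screw is loose; cannot lift off. Carries the thumbscrew. Origin as stop_face; axes as the gauge's.
- stop_face (a point): Foot of the sliding stop's contact face, at x = 0 of the gauge, on the board's top. The face looks along the gauge's -y, towards the sample, and starts 10 to 80 mm clear of it.
- screw_axis (a point): Point on the thumbscrew's upright axis, fixed to the stop: 32 mm behind (+x) and 23 mm left (+y) of stop_face, 70 mm over the bench. Knurled steel head, 28 mm in diameter, 22 mm high: 58 to 80 mm over the bench when seated, 2.5 to 7.2 mm higher at the start. Grasp it from above across its diameter. It tightens clockwise seen from above.
- bar_seat (a point): Point on the bar's top under the thumbscrew (moves with the stop), where its foot seats. Steep quick-acting thread, 12 mm a turn; starts 1.3 to 3.8 rad short of seating. Runs free (under 0.05 N m) until the foot meets the bar, then the torque climbs 0.25 to 0.5 N m per rad. Finger-tight is 0.15 to 0.25 N m above free running; 0.3 and more is too tight. Stays where left.
- sample: Sample piece, a brown sawn wooden offcut, 50 x 120 x 30 mm, about 0.1 kg, loose, lying on the gauge's board along the guide bar (within 3 mm of it) between the two stops, 8 to 28 mm short of the end stop at the start. Origin: centre of its underside; its y axis is its 120 mm length.
- pencil: Bystander: flat red carpenter's pencil, 178 x 15 x 8 mm, lying on the front edge of the gauge's board. Origin: centre of its underside.
- offcut_square: Bystander: square plywood offcut, 50 x 50 x 18 mm, on the bench beside one end of the gauge. Origin: centre of its underside.
- offcut_short: Bystander: light wooden offcut, 40 x 75 x 20 mm, on the bench beside the gauge's other end. Origin: centre of its underside.

How it is judged:
By the outcome, as a careful person would: the job done as asked, in the order asked, and still so for the second after the job is handed in, with the robot touching nothing.
It also fails if it takes over 64 s, if anything falls off the work surface, if the arm or the gripper's body presses on something with over 40 N, if the wrist force passes 120 N, or if a joint passes its speed limit or range.

### The arm

A 6-joint arm with a two-finger parallel gripper is mounted at the origin on a cart in front of the work surface, level with it; the furniture and walls round the work are solid. World frame = base frame: x ahead of the robot, y to its left, z up, the work surface at z = 0. Lengths are in m, angles in degrees, forces in N, time in s.
With the tool pointing down it reaches from about 0.35 to 0.875 m from the base axis. Payload 4.2 kg.
Tool frame: the origin (TCP) lies on the centre line of the jaws, within the pads' length; the fingertips stand 11 mm ahead of it and the grasp point (between the pads) lies 8 mm behind it; z points along the fingers, y is the line along which they close (so a half turn about z gives the same grasp; the last joint's range is limited). The gripper opens to 87 mm and grips with 3 to 60 N. Pads are 19 mm wide; open, the fingers measure 117 mm over their backs; the gripper's body (75 mm by 190 mm) begins 51 mm behind the grasp point.
Start: joints at [-53.881, 22.042, 0.453, 0, -68.411, -14.817], TCP at [0.227, -0.582, 0.234] pointing down, gripper open.
Joint ranges: [-179.83, 179.83], [-69.29, 118.12], [-61.27, 80.66], [-181.25, 117.63], [-171.15, -9.14], [-177.46, 177.46]. Speed limits (degrees/s): [159.86, 159.86, 180, 180, 180, 180].

### API

Orientations are given as a 3x3 rotation matrix whose columns are the frame's x, y, z axes.
In Python, from station import r gives the robot as it stands.
- The arm moves only by the tool servo_tool, never from a script. Its argument "commands" is a list that holds one entry, the list of rows, each a list of 7 numbers: the closure, from 0 (fully open) to 1 (shut), then the shift along the tool's x, y, z in mm, then the turn, a rotation vector about the tool's x, y, z in rad. In form: [[[claw, x, y, z, ax, ay, az], ...]]. A call has exactly 5 rows; each row is the pose to reach, as a shift and turn from the pose commanded when the call began, along the tool's axes at that moment; what a row does not reach only later rows make up. A row lasts 1/10 s, in which the tool goes at most 50 mm and 8.59 degrees, less where a joint would pass 70% of its speed; a pose out of reach is approached as far as the arm can. A call with a gripper value outside its range is refused whole. The fingers move at their own pace and stop on an object; the grip force is fixed at half the most. Time passes only in rows, so rows that repeat a pose let the fingers close, or fill a call up. It gives the time, the measured TCP pose, the force, the opening and the grip force at its end, in the units of the state.
- r.sense(): the state, without advancing time (a new reading comes with each control period).
- r.capture(name): name is "side" or "top"; returns a dict with "pixels" (400x640x3 uint8, red, green, blue), "camera_matrix" (3x3 intrinsics, pixels), "dist" ([k1, k2, p1, p2, k3] as OpenCV has them; the pictures are not rectified), "R" (3x3) and "t" (3): a world point X has camera coordinates R X + t. Camera axes: x right, y down, z forward; pixel columns grow to the right and rows downward; lengths in m; the calibration is good to about 2 mm. A picture is of the moment at which its call begins. There is no depth.
- r.finish_job(): hands the job in; it is judged then, once.
The state is a dict: "time_s": time; "joints": joint angles; "joint_velocities": joint speeds; "effort": joint torques, N m; "tcp_pos": TCP position; "ee_rot": TCP orientation; "wrist_force": force on the tool from outside, world axes, zero at the start; "moment": the same for the moment, N m; "gripper_width": opening from 0.0 (shut) to 1.0 (fully open); "gripper_force": force on a finger pad.
Only numpy, scipy, OpenCV 4.12 (cv2) and the standard library are available. Lean on these libraries where they do the work, as an engineer would, in place of code of your own. Each camera call takes 0.05 s, during which the arm holds its last target. There are 200 camera calls.

## Working session

There is one attempt and no reset: what is moved stays moved. The work goes in short steps, Python scripts to look and compute and a tool call to move; the robot and the scene stay as the last step left them, time stands still between calls to the robot, and variables do not carry over. Pictures are saved under pics/ and viewed, at most 10 in all, crops included, and the job is handed in when it is done.

Besides the shell and the picture viewer there is one more tool, called after "Call:" as name(argument=value, ...) on one line, values as JSON. servo_tool: Moves the arm, as the interface text tells. Its arguments: {"type":"object","properties":{"commands":{"type":"array","items":{"type":"array","items":{"type":"array","items":{"type":"number"}}}}},"required":["commands"]}

```bash
ls; mkdir -p pics; python3 - <<'E'
from station import r
import cv2,pickle
for n in("top","side"):
    c=r.capture(n); pickle.dump(c,open(f"{n}0.pkl","wb"))
    cv2.imwrite(f"pics/{n}0.png",c["pixels"][:,:,::-1])
    print(n,c["camera_matrix"],c["dist"],c["R"],c["t"])
print(r.sense())
E
```

```text
pics
top [[405.54498134   0.         320.73306862]
 [  0.         405.54498134 200.16645108]
 [  0.           0.           1.        ]] [-0.0107535  0.         0.         0.         0.       ] [[-0.0207152  -0.99950578 -0.02364461]
 [-0.98216344  0.0247651  -0.18639116]
 [ 0.18688461  0.01936174 -0.98219105]] [-0.00131479  0.53659242  0.92562629]
side [[390.96997464   0.         314.0336511 ]
 [  0.         390.96997464 202.98757296]
 [  0.           0.           1.        ]] [-0.01318205  0.          0.          0.          0.        ] [[-0.8346957  -0.55067952 -0.00592934]
 [-0.29671503  0.45876572 -0.83755251]
 [ 0.46394319 -0.69734215 -0.54632466]] [0.4318551  0.23113003 0.89345942]
{'time_s': 0.1, 'joints': array([-5.38800382e+01,  2.20873822e+01,  3.88088769e-01, -2.46788299e-02,
       -6.84106600e+01, -1.48163723e+01]), 'joint_velocities': array([ 0.03065158, -0.13368796,  0.11478504,  0.18163436,  0.00556434,
       -0.05026373]), 'effort': array([-6.06237518e-04, -3.91690457e+01,  1.87935090e+01,  4.23189104e+00,
        1.34394973e-02, -7.83267978e-05]), 'tcp_pos': array([ 0.22689791, -0.58181371,  0.23256308]), 'ee_rot': array([[-9.31726134e-01, -3.63160789e-01, -8.07692677e-04],
       [-3.63161672e-01,  9.31724428e-01,  1.78624334e-03],
       [ 1.03853457e-04,  1.95761262e-03, -9.99998078e-01]]), 'wrist_force': array([-0.73409361,  0.88703035, -0.68556104]), 'moment': array([0.02291309, 0.02243037, 0.03217123]), 'gripper_force': 0.0, 'gripper_width': 1.0020747614353083}
```

View pics/top0.png

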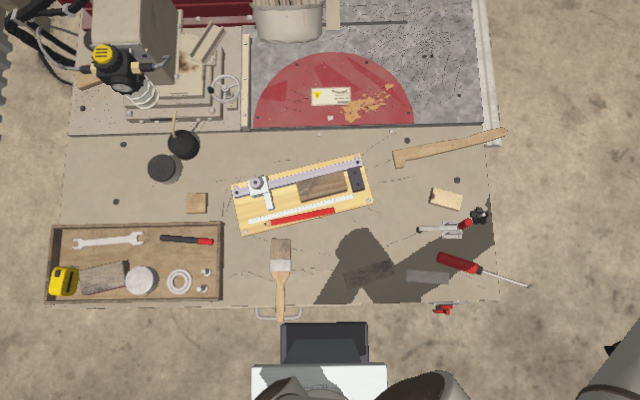

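View pics/side0.png

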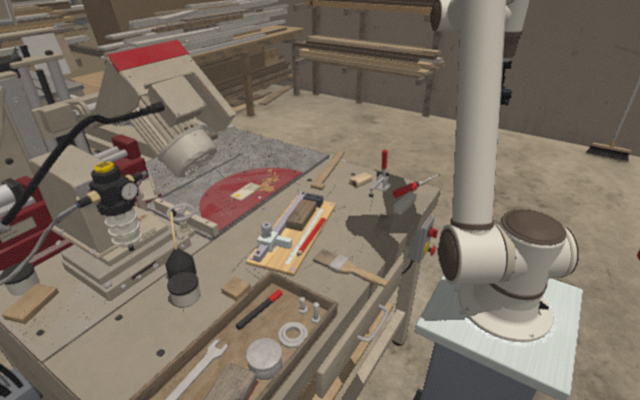

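The top view shows the gauge at about (232–372, 154–236), with the thumbscrew near (258,185), sample near (322,188), end stop near (355,180) and pencil near (305,217). In the side view the screw is near (265,230). Next I'll enlarge both.

```bash
python3 - <<'E'
import cv2,pickle,numpy as np
t=pickle.load(open("top0.pkl","rb"))["pixels"][145:240,225:380,::-1]
s=pickle.load(open("side0.pkl","rb"))["pixels"][175:275,240:345,::-1]
cv2.imwrite("pics/t1.png",cv2.resize(t,None,fx=5,fy=5,interpolation=2))
cv2.imwrite("pics/s1.png",cv2.resize(s,None,fx=5.5,fy=5.5,interpolation=2))
E
```

```text
(no output)
```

View pics/t1.png

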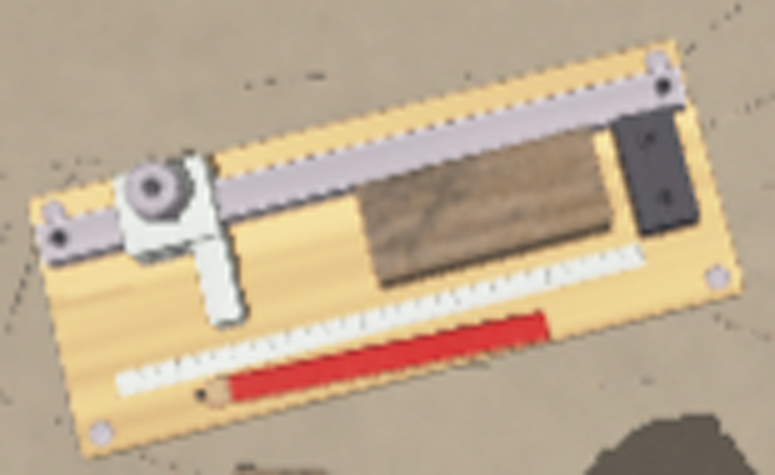

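View pics/s1.png

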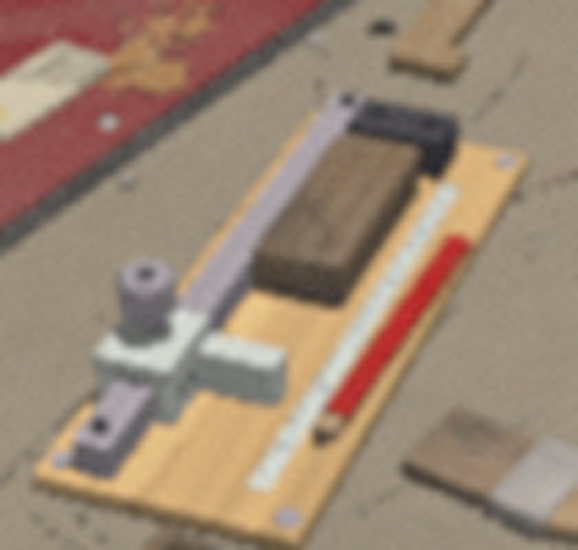

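The thumbscrew hole is at top (255.3,182.3) and side (266.6,224.7). Board corners, tongue, sample and end stop edges are clear in the enlargements. Next I'll triangulate.

```bash
cat > h.py <<'E'
import numpy as np,cv2,pickle
T=pickle.load(open("top0.pkl","rb"));S=pickle.load(open("side0.pkl","rb"))
def ray(c,p):
    u=cv2.undistortPoints(np.array([[p]],float),c["camera_matrix"],np.array(c["dist"]))[0,0]
    R=np.array(c["R"]);return -R.T@c["t"],R.T@np.array([u[0],u[1],1.])
def plane(c,p,z):
    o,d=ray(c,p);return o+d*(z-o[2])/d[2]
def tri(p,q,c=T,e=S):
    o,d=ray(c,p);a,b=ray(e,q)
    k=np.linalg.lstsq(np.c_[d,-b],a-o,rcond=None)[0];P=o+d*k[0];Q=a+b*k[1]
    return (P+Q)/2,np.linalg.norm(P-Q)
def t5(u,v):return ((u+.5)/5+224.5,(v+.5)/5+144.5)
def s5(u,v):return ((u+.5)/5.5+239.5,(v+.5)/5.5+174.5)
E
cat > m.py <<'E'
from h import *
np.set_printoptions(precision=4,suppress=True)
print("screw top",tri(t5(152,187),s5(147,274)))
C=np.array([plane(T,t5(*p),.012)[:2] for p in[(30,200),(675,40),(743,292),(85,458)]]) # BL,BR,FR,FL
print(C,[np.linalg.norm(C[i]-C[i-1]) for i in range(4)])
print("corners tri",tri(t5(85,458),s5(300,543)),tri(t5(743,292),s5(530,155)))
y=(C[0]-C[1])+(C[3]-C[2]);y/=np.linalg.norm(y);x=np.array([y[1],-y[0]])
print("y",y,"ang",np.degrees(np.arctan2(y[1],y[0])),"x",x)
o=C.mean(0)
def g(P):return np.array([(P[:2]-o)@x,(P[:2]-o)@y])
st=tri(t5(152,187),s5(147,274))[0]
print("screw in g",g(st))
for n,p,z in[("sampleNL",(358,193),.042),("sampleFL",(379,276),.042),("sampleBR",(590,130),.042),("sampleFR",(611,224),.042),("endBL",(612,122),.040),("endFL",(640,234),.040),("tongueFR",(244,318),.039),("saddleR",(205,155),.05),("saddleL",(114,182),.05)]:
    P=plane(T,t5(*p),z);print(n,P[:2],g(P))
E
python3 m.py
```

```text
screw top (array([0.5763, 0.1389, 0.0817]), np.float64(0.003620673001443224))
[[ 0.5897  0.2149]
 [ 0.6649 -0.1147]
 [ 0.5333 -0.1435]
 [ 0.4579  0.1848]] [np.float64(0.13514639347677226), np.float64(0.33814035871470893), np.float64(0.1347590249991501), np.float64(0.3368436161324754)]
corners tri (array([0.4568, 0.185 , 0.0069]), np.float64(0.0037384815892079985)) (array([ 0.5319, -0.1446,  0.0095]), np.float64(0.0038314519595417425))
y [-0.223   0.9748] ang 102.88601903353904 x [0.9748 0.223 ]
screw in g [0.0376 0.0976]
sampleNL [0.5819 0.0458] [0.0222 0.0056]
sampleFL [0.5402 0.036 ] [-0.0206  0.0053]
sampleBR [ 0.6107 -0.0688] [ 0.0247 -0.1125]
sampleFR [ 0.5631 -0.0775] [-0.0235 -0.1104]
endBL [ 0.615  -0.0798] [ 0.0265 -0.1242]
endFL [ 0.5582 -0.0916] [-0.0315 -0.123 ]
tongueFR [0.5216 0.1022] [-0.0239  0.074 ]
saddleR [0.601  0.1199] [0.0574 0.0736]
saddleL [0.5886 0.1644] [0.0553 0.1197]
```

```bash
cat >> m.py <<'E'
print("----")
for z in(.078,.082,.086):print(z,g(plane(T,t5(152,187),z)),g(plane(S,s5(147,274),z)),plane(T,t5(152,187),z),plane(S,s5(147,274),z))
for p,q in[((58,237),(100,425)),((663,86),(348,101))]:
    print("barhole",g(plane(T,t5(*p),.034)),g(plane(S,s5(*q),.034)),tri(t5(*p),s5(*q)))
for p in[(37,483),(300,543),(530,155)]:print("S corner",g(plane(S,s5(*p),.012)))
for p,z in[((420,145),.042),((254,262),.042),((285,345),.039),((245,337),.039)]:print("S",g(plane(S,s5(*p),z)))
E
python3 m.py | sed -n '/----/,$p'
```

```text
----
0.078 [0.0404 0.0986] [0.0381 0.0932] [0.5789 0.1406 0.078 ] [0.5778 0.1348 0.078 ]
0.082 [0.0393 0.0981] [0.0354 0.098 ] [0.5779 0.1398 0.082 ] [0.5741 0.1388 0.082 ]
0.086 [0.0382 0.0976] [0.0327 0.1028] [0.5769 0.1391 0.086 ] [0.5704 0.1429 0.086 ]
barhole [0.0394 0.1549] [0.0355 0.1547] (array([0.5638, 0.1942, 0.0337]), np.float64(0.0036401082771470496))
barhole [ 0.0396 -0.1541] [ 0.0342 -0.1514] (array([ 0.633 , -0.1072,  0.0317]), np.float64(0.004384232820157963))
S corner [0.0577 0.1793]
S corner [-0.0728  0.174 ]
S corner [-0.072  -0.1653]
S [-0.0254 -0.11  ]
S [0.0159 0.0219]
S [-0.0243  0.0756]
S [-0.0035  0.0765]
```

Call:
servo_tool(commands=[[[0,-29,27,0,0,0,-0.14],[0,-58,54,0,0,0,-0.28],[0,-88,81,0,0,0,-0.42],[0,-117,109,0,0,0,-0.56],[0,-146,136,0,0,0,-0.7]]])

```text
time_s: 0.6
tcp_pos: [0.3138, -0.4008, 0.2331]
ee_rot: [[-0.474, -0.881, -0.001], [-0.881, 0.474, 0.001], [-0.0, 0.001, -1.0]]
wrist_force: [1.1, -0.2, 0.1]
gripper_width: 1.004
gripper_force: 0.0
```

```bash
cat > p.py <<'E'
import sys,numpy as np
from scipy.spatial.transform import Rotation as Ro
from station import r
def plan(x,y,z,yaw):
    s=r.sense();E=np.array(s["ee_rot"]);a=np.radians(yaw)
    G=np.array([[np.cos(a),np.sin(a),0],[np.sin(a),-np.cos(a),0],[0,0,-1]])
    print("t",round(s["time_s"],2),"tcp",np.round(1000*s["tcp_pos"],1),"yaw",round(np.degrees(np.arctan2(E[1,0],E[0,0])),1),"q",np.round(s["joints"],1))
    print("F",np.round(s["wrist_force"],2),"M",np.round(s["moment"],3),"w",round(s["gripper_width"]*87,1),round(s["gripper_force"],1))
    print("shift mm",np.round(E.T@(np.array([x,y,z])-1000*s["tcp_pos"]),1),"turn",np.round(Ro.from_matrix(E.T@G).as_rotvec(),3))
plan(*map(float,sys.argv[1:5]))
E
python3 p.py 576 139 160 73
```

```text
t 0.6 tcp [ 313.8 -400.8  233.1] yaw -118.3 q [-33.7  10.8 -15.5  -0.  -63.7   5.4]
F [ 1.07 -0.23  0.06] M [ 0.002 -0.079 -0.029] w 87.3 0.0
shift mm [-599.6   24.8   73.3] turn [ 1.000e-03 -1.000e-03  2.945e+00]
```

Call:
servo_tool(commands=[[[0,-30,1,0,0,0,-0.14],[0,-60,2,0,0,0,-0.28],[0,-90,4,0,0,0,-0.42],[0,-120,5,0,0,0,-0.56],[0,-150,6,0,0,0,-0.7]]])

```text
time_s: 1.1
tcp_pos: [0.3803, -0.2666, 0.2333]
ee_rot: [[0.205, -0.979, -0.001], [-0.979, -0.205, 0.0], [-0.0, 0.0, -1.0]]
wrist_force: [0.6, -0.2, 0.1]
gripper_width: 0.999
gripper_force: 0.0
```

Call:
servo_tool(commands=[[[0,-24,-18,0,0,0,-0.14],[0,-48,-37,0,0,0,-0.28],[0,-71,-55,0,0,0,-0.42],[0,-95,-74,0,0,0,-0.56],[0,-119,-92,0,0,0,-0.7]]])

```text
time_s: 1.6
tcp_pos: [0.4467, -0.1317, 0.2333]
ee_rot: [[0.788, -0.616, -0.001], [-0.616, -0.788, 0.0], [-0.001, 0.0, -1.0]]
wrist_force: [1.0, 0.5, -0.1]
gripper_width: 0.998
gripper_force: 0.0
```

Call:
servo_tool(commands=[[[0,-6,-29,0,0,0,-0.14],[0,-13,-59,0,0,0,-0.28],[0,-19,-88,0,0,0,-0.42],[0,-26,-118,0,0,0,-0.56],[0,-32,-147,0,0,0,-0.7]]])

```text
time_s: 2.1
tcp_pos: [0.5128, 0.0034, 0.2332]
ee_rot: [[0.999, 0.036, -0.001], [0.036, -0.999, -0.0], [-0.001, -0.0, -1.0]]
wrist_force: [-0.1, -0.7, 0.1]
gripper_width: 0.998
gripper_force: 0.0
```

```bash
python3 p.py 576 139 160 81
```

```text
t 2.1 tcp [512.8   3.4 233.2] yaw 2.1 q [ 18.5  11.1 -15.1  -0.  -63.9  73.6]
F [-0.07 -0.73  0.12] M [-0.154  0.107  0.02 ] w 86.8 0.0
shift mm [  68.1 -133.2   73.2] turn [-1.000e-03  1.000e-03 -1.378e+00]
```

Call:
servo_tool(commands=[[[0,14,-27,6,0,0,-0.14],[0,28,-54,12,0,0,-0.28],[0,42,-81,18,0,0,-0.42],[0,55,-108,24,0,0,-0.56],[0,68,-133,30,0,0,-0.7]]])

```text
time_s: 2.6
tcp_pos: [0.5768, 0.1384, 0.2028]
ee_rot: [[0.741, 0.672, -0.001], [0.672, -0.741, -0.0], [-0.001, -0.0, -1.0]]
wrist_force: [0.3, -0.9, 0.1]
gripper_width: 0.999
gripper_force: 0.0
```

Call:
servo_tool(commands=[[[0,0,0,10,0,0,-0.14],[0,0,0,20,0,0,-0.28],[0,0,0,30,0,0,-0.42],[0,0,0,43,0,0,-0.56],[0,0,0,43,0,0,-0.7]]])

```text
time_s: 3.1
tcp_pos: [0.5752, 0.1366, 0.1579]
ee_rot: [[0.135, 0.991, -0.005], [0.991, -0.135, -0.002], [-0.002, -0.005, -1.0]]
wrist_force: [-1.0, 0.5, -0.1]
gripper_width: 1.001
gripper_force: 0.0
```

Call:
servo_tool(commands=[[[0,0,0,0,0,0,-0.11],[0,0,0,0,0,0,-0.22],[0,0,0,0,0,0,-0.22],[0,0,0,0,0,0,-0.22],[0,0,0,0,0,0,-0.22]]])

```text
time_s: 3.6
tcp_pos: [0.5766, 0.1371, 0.1604]
ee_rot: [[-0.078, 0.997, -0.0], [0.997, 0.078, -0.0], [-0.0, -0.0, -1.0]]
wrist_force: [0.3, 0.1, 0.3]
gripper_width: 1.002
gripper_force: 0.0
```

```bash
python3 p.py 576 139 110 95; python3 - <<'E'
from station import r
import cv2,pickle,numpy as np
a=r.capture("top")["pixels"][150:230,215:295,::-1];b=r.capture("side")["pixels"][165:265,215:315,::-1]
cv2.imwrite("pics/c2.png",np.hstack([cv2.resize(a,(400,400),interpolation=2),cv2.resize(b,(400,400),interpolation=2)]))
E
```

```text
t 3.6 tcp [576.6 137.1 160.4] yaw 94.5 q [ 29.   22.4 -10.1  -0.  -57.5 155.4]
F [0.29 0.07 0.26] M [-0.102  0.041  0.006] w 87.1 0.0
shift mm [ 1.9 -0.4 50.4] turn [-0.     0.    -0.009]
```

View pics/c2.png

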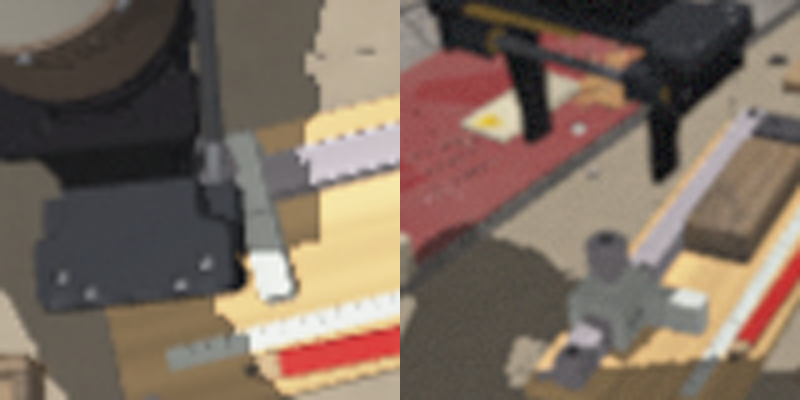

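The left half is the top view, with the gripper hiding the screw. In the right half (side view) the fingertips are at (537,140) and (662,180), straddling the space above the screw head at (605,240). I'll use the fingertips to measure the side camera's bias.

```bash
python3 - <<'E'
from h import *
from station import r
s=r.sense();P=s["tcp_pos"];E=s["ee_rot"]
for sg in(-1,1):
    X=P+E@np.array([0,sg*.051,.011])  # centre of finger tip
    print(cv2.projectPoints(X[None],cv2.Rodrigues(S["R"])[0],S["t"],S["camera_matrix"],np.array(S["dist"]))[0])
E
```

```text
[[[281.04733097 207.43423443]]]
[[[247.68728933 196.94116809]]]
```

```bash
python3 - <<'E'
from h import *
for dv in(0,1,1.5,2):
    u,v=s5(147,274);print(dv,tri(t5(152,187),(u-.3,v-dv)),tri(t5(58,237),tuple(np.subtract(s5(100,425),(.3,dv)))))
E
```

```text
0 (array([0.5767066 , 0.13912655, 0.08161002]), np.float64(0.0028715765093457546)) (array([0.56415084, 0.19447184, 0.03355352]), np.float64(0.0029045058254141905))
1 (array([0.57629108, 0.13874699, 0.08465029]), np.float64(0.002165502285115504)) (array([0.56381182, 0.19395891, 0.03655551]), np.float64(0.0022083166760552427))
1.5 (array([0.57608364, 0.1385578 , 0.08616709]), np.float64(0.0018133042051809234)) (array([0.5636425 , 0.19370314, 0.03805349]), np.float64(0.0018609890942006097))
2 (array([0.57587641, 0.138369  , 0.08768168]), np.float64(0.0014616638800621414)) (array([0.56347332, 0.19344782, 0.03954946]), np.float64(0.0015141715123171912))
```

Call:
servo_tool(commands=[[[0,2,0,20,0,0,0],[0,2,0,40,0,0,0],[0,2,0,60,0,0,0],[0,2,0,78,0,0,0],[0,2,0,92,0,0,0]]])

```text
time_s: 4.2
tcp_pos: [0.5762, 0.139, 0.0674]
ee_rot: [[-0.078, 0.997, -0.001], [0.997, 0.078, -0.0], [-0.0, -0.001, -1.0]]
wrist_force: [0.3, 1.2, -0.2]
gripper_width: 1.002
gripper_force: 0.0
```

Call:
servo_tool(commands=[[[0.5,0,0,0,0,0,0],[1,0,0,0,0,0,0],[1,0,0,0,0,0,0],[1,0,0,0,0,0,0],[1,0,0,0,0,0,0]]])

```text
time_s: 4.7
tcp_pos: [0.5769, 0.1393, 0.0694]
ee_rot: [[-0.079, 0.997, 0.001], [0.997, 0.079, 0.001], [0.001, 0.001, -1.0]]
wrist_force: [-0.3, -0.4, -0.0]
gripper_width: 0.633
gripper_force: 0.0
```

Call:
servo_tool(commands=[[[1,0,0,0,0,0,0],[1,0,0,0,0,0,0],[1,0,0,0,0,0,0],[1,0,0,0,0,0,0],[1,0,0,0,0,0,0]]])

```text
time_s: 5.2
tcp_pos: [0.5774, 0.1393, 0.0687]
ee_rot: [[-0.079, 0.997, 0.002], [0.997, 0.079, 0.0], [0.0, 0.002, -1.0]]
wrist_force: [2.0, -1.1, -2.0]
gripper_width: 0.31
gripper_force: 30.0
```

```bash
python3 p.py 593.3 63.4 68 95
```

```text
t 5.2 tcp [577.4 139.3  68.7] yaw 94.6 q [ 29.2  28.4 -15.7   0.  -45.8 155.3]
F [ 1.95 -1.07 -2.02] M [-0.24  -0.809 -0.01 ] w 27.0 30.0
shift mm [-76.9   9.8   0.7] turn [ 0.002 -0.    -0.008]
```

Call:
servo_tool(commands=[[[1,-6,1,0,0,0,0],[1,-14,2,0,0,0,0],[1,-23,3.3,0,0,0,0],[1,-32,4.7,0,0,0,0],[1,-40,5.8,0,0,0,0]]])

```text
time_s: 5.7
tcp_pos: [0.5865, 0.0993, 0.0687]
ee_rot: [[-0.079, 0.997, 0.002], [0.997, 0.079, 0.001], [0.001, 0.002, -1.0]]
wrist_force: [3.2, 4.2, -1.2]
gripper_width: 0.308
gripper_force: 30.0
```

Call:
servo_tool(commands=[[[1,-5,0.7,0,0,0,0],[1,-10,1.5,0,0,0,0],[1,-14,2,0,0,0,0],[1,-18,2.6,0,0,0,0],[1,-21,3.1,0,0,0,0]]])

```text
time_s: 6.2
tcp_pos: [0.5913, 0.0787, 0.0687]
ee_rot: [[-0.079, 0.997, 0.002], [0.997, 0.079, 0.001], [0.001, 0.002, -1.0]]
wrist_force: [3.3, 4.0, -1.2]
gripper_width: 0.316
gripper_force: 30.0
```

```bash
python3 p.py 593.3 63.4 68 95
```

```text
t 6.2 tcp [591.3  78.7  68.7] yaw 94.5 q [ 23.1  28.6 -15.3  -0.  -46.  161.4]
F [ 3.26  3.98 -1.18] M [ 1.075 -0.887  0.008] w 27.4 30.0
shift mm [-15.4   0.8   0.7] turn [ 0.002 -0.001 -0.008]
```

Call:
servo_tool(commands=[[[1,-1.2,0.1,0,0,0,0],[1,-2.4,0.3,0,0,0,0],[1,-3.6,0.4,0,0,0,0],[1,-4.8,0.6,0,0,0,0],[1,-6,0.7,0,0,0,0]]])

```text
time_s: 6.7
tcp_pos: [0.5925, 0.0731, 0.0687]
ee_rot: [[-0.079, 0.997, 0.002], [0.997, 0.079, 0.001], [0.001, 0.002, -1.0]]
wrist_force: [4.7, 4.5, -2.2]
gripper_width: 0.312
gripper_force: 30.0
```

Call:
servo_tool(commands=[[[1,-1,0.1,0,0,0,0],[1,-2,0.2,0,0,0,0],[1,-3,0.3,0,0,0,0],[1,-4,0.4,0,0,0,0],[1,-5,0.6,0,0,0,0]]])

```text
time_s: 7.2
tcp_pos: [0.5936, 0.0683, 0.0687]
ee_rot: [[-0.079, 0.997, 0.003], [0.997, 0.079, 0.001], [0.001, 0.003, -1.0]]
wrist_force: [4.6, 4.7, -2.5]
gripper_width: 0.313
gripper_force: 30.0
```

Call:
servo_tool(commands=[[[1,-0.4,0,0,0,0,0],[1,-0.8,0.1,0,0,0,0],[1,-1.2,0.1,0,0,0,0],[1,-1.6,0.2,0,0,0,0],[1,-2,0.2,0,0,0,0]]])

```text
time_s: 7.7
tcp_pos: [0.5941, 0.0664, 0.0687]
ee_rot: [[-0.079, 0.997, 0.003], [0.997, 0.079, 0.001], [0.001, 0.003, -1.0]]
wrist_force: [4.7, 4.6, -3.6]
gripper_width: 0.311
gripper_force: 30.0
```

Call:
servo_tool(commands=[[[1,-0.3,0.1,0,0,0,0],[1,-0.6,0.2,0,0,0,0],[1,-0.9,0.3,0,0,0,0],[1,-1.2,0.4,0,0,0,0],[1,-1.5,0.5,0,0,0,0]]])

```text
time_s: 8.2
tcp_pos: [0.5944, 0.0648, 0.0687]
ee_rot: [[-0.079, 0.997, 0.002], [0.997, 0.079, 0.001], [0.001, 0.002, -1.0]]
wrist_force: [3.8, 4.3, -2.6]
gripper_width: 0.313
gripper_force: 30.0
```

Call:
servo_tool(commands=[[[1,-0.3,0,0,0,0,0],[1,-0.6,0.1,0,0,0,0],[1,-0.9,0.1,0,0,0,0],[1,-1.2,0.2,0,0,0,0],[1,-1.5,0.2,0,0,0,0]]])

```text
time_s: 8.7
tcp_pos: [0.5948, 0.0634, 0.0687]
ee_rot: [[-0.079, 0.997, 0.002], [0.997, 0.079, 0.001], [0.001, 0.002, -1.0]]
wrist_force: [4.2, 4.6, -2.5]
gripper_width: 0.315
gripper_force: 30.0
```

```bash
python3 p.py 593.3 63.4 68 95;python3 - <<'E'
from station import r
import cv2,numpy as np
a=r.capture("top")["pixels"][150:220,270:370,::-1];b=r.capture("side")["pixels"][175:245,260:340,::-1]
cv2.imwrite("pics/c3.png",np.hstack([cv2.resize(a,(400,280),interpolation=2),cv2.resize(b,(400,350),interpolation=2)[:280]]))
E
```

```text
t 8.7 tcp [594.8  63.4  68.7] yaw 94.5 q [ 21.6  28.7 -15.1  -0.  -46.1 163. ]
F [ 4.25  4.62 -2.45] M [ 1.147e+00 -9.930e-01  1.000e-03] w 27.4 30.0
shift mm [ 0.2 -1.5  0.7] turn [ 0.002 -0.001 -0.008]
```

View pics/c3.png

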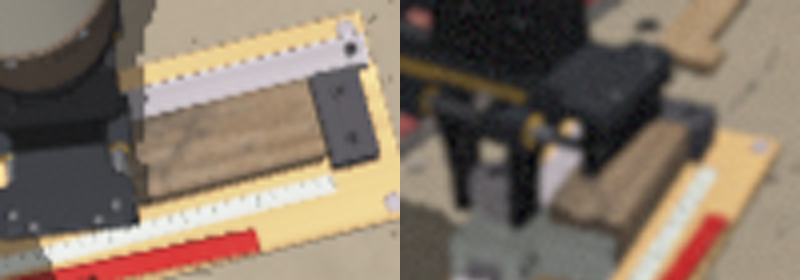

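In the top half the sample's right end, near (315,115), is all but touching the end stop. I'll creep on until the force rises.

Call:
servo_tool(commands=[[[1,-0.3,0,0,0,0,0],[1,-0.6,0.1,0,0,0,0],[1,-0.9,0.1,0,0,0,0],[1,-1.2,0.2,0,0,0,0],[1,-1.5,0.2,0,0,0,0]]])

```text
time_s: 9.3
tcp_pos: [0.5951, 0.0619, 0.0687]
ee_rot: [[-0.079, 0.997, 0.002], [0.997, 0.079, 0.001], [0.001, 0.002, -1.0]]
wrist_force: [3.7, 4.8, -3.4]
gripper_width: 0.314
gripper_force: 30.0
```

Call:
servo_tool(commands=[[[1,-0.2,0,0,0,0,0],[1,-0.4,0.1,0,0,0,0],[1,-0.6,0.1,0,0,0,0],[1,-0.8,0.1,0,0,0,0],[1,-1,0.1,0,0,0,0]]])

```text
time_s: 9.8
tcp_pos: [0.5952, 0.0614, 0.0687]
ee_rot: [[-0.079, 0.997, 0.002], [0.997, 0.079, 0.002], [0.002, 0.003, -1.0]]
wrist_force: [3.2, 7.5, -2.4]
gripper_width: 0.309
gripper_force: 30.0
```

Call:
servo_tool(commands=[[[1,0,0,0.2,0,0,0.1],[1,0,0,0.4,0,0,0.2],[1,0,0,0.6,0,0,0.3],[1,0,0,0.8,0,0,0.4],[1,0,0,1.0,0,0,0.5]]])

```text
time_s: 10.3
tcp_pos: [0.5957, 0.0613, 0.0678]
ee_rot: [[0.412, 0.911, 0.003], [0.911, -0.412, 0.002], [0.003, 0.002, -1.0]]
wrist_force: [4.0, 5.6, -1.9]
gripper_width: 0.308
gripper_force: 30.0
```

```bash
python3 p.py 595 61.5 68 95
```

```text
t 10.3 tcp [595.7  61.3  67.8] yaw 65.7 q [ 21.3  28.8 -15.1  -0.  -45.9 134.4]
F [ 4.03  5.56 -1.91] M [ 1.45  -1.127  0.099] w 26.8 30.0
shift mm [-0.1 -0.7 -0.2] turn [ 0.003 -0.002 -0.512]
```

Call:
servo_tool(commands=[[[1,0,0,0.1,0,0,0.05],[1,0,0,0.2,0,0,0.1],[1,0,0,0.3,0,0,0.15],[1,0,0,0.4,0,0,0.2],[1,0,0,0.4,0,0,0.2]]])

```text
time_s: 10.8
tcp_pos: [0.5958, 0.0612, 0.0674]
ee_rot: [[0.582, 0.813, 0.004], [0.813, -0.582, 0.002], [0.004, 0.002, -1.0]]
wrist_force: [4.9, 5.3, -3.2]
gripper_width: 0.311
gripper_force: 30.0
```

```bash
python3 p.py 595 61.5 68 95
```

```text
t 10.8 tcp [595.8  61.2  67.4] yaw 54.4 q [ 21.3  28.8 -15.1  -0.  -45.8 123.1]
F [ 4.86  5.35 -3.25] M [ 1.405 -1.166 -0.026] w 27.1 30.0
shift mm [-0.3 -0.8 -0.6] turn [ 0.003 -0.003 -0.709]
```

Call:
servo_tool(commands=[[[1,0,0,0.2,0,0,0.1],[1,0,0,0.4,0,0,0.2],[1,0,0,0.6,0,0,0.3],[1,0,0,0.8,0,0,0.4],[1,0,0,0.8,0,0,0.4]]])

```text
time_s: 11.3
tcp_pos: [0.5961, 0.061, 0.0667]
ee_rot: [[0.853, 0.521, 0.004], [0.521, -0.853, 0.001], [0.004, 0.001, -1.0]]
wrist_force: [4.9, 4.8, -3.2]
gripper_width: 0.312
gripper_force: 30.0
```

```bash
cat > q.py <<'E'
from station import r
import numpy as np
L=[]
for i in range(5):
    s=r.sense();L.append(np.r_[s["wrist_force"],s["moment"][2]]);r.capture("top")
s=r.sense();E=s["ee_rot"]
print("t",round(s["time_s"],2),"yaw",round(np.degrees(np.arctan2(E[1,0],E[0,0])),1),"tcp",np.round(1000*s["tcp_pos"],1),"q6",round(s["joints"][5],1),"w",round(87*s["gripper_width"],1))
L=np.array(L);print("F,Mz mean",np.round(L.mean(0),3),"Mz",np.round(L[:,3],3))
E
python3 q.py
```

```text
t 11.55 yaw 31.5 tcp [596.1  61.   66.7] q6 100.2 w 27.1
F,Mz mean [ 5.088  4.264 -3.111 -0.053] Mz [-0.04  -0.054 -0.055 -0.02  -0.097]
```

Call:
servo_tool(commands=[[[1,0.1,0.1,0.15,0,0,0.08],[1,0.2,0.3,0.3,0,0,0.16],[1,0.3,0.5,0.45,0,0,0.24],[1,0.3,0.5,0.6,0,0,0.3],[1,0.3,0.5,0.6,0,0,0.3]]])

```text
time_s: 12.05
tcp_pos: [0.5962, 0.0607, 0.0661]
ee_rot: [[0.969, 0.246, 0.003], [0.246, -0.969, 0.001], [0.004, -0.001, -1.0]]
wrist_force: [4.6, 4.4, -2.4]
gripper_width: 0.311
gripper_force: 30.0
```

```bash
python3 q.py
```

```text
t 12.3 yaw 14.3 tcp [596.2  60.7  66.1] q6 83.1 w 27.2
F,Mz mean [ 4.439  4.594 -2.283 -0.042] Mz [-0.039 -0.053 -0.071 -0.005 -0.044]
```

Call:
servo_tool(commands=[[[1,0,0,0.15,0,0,0.07],[1,0,0,0.25,0,0,0.13],[1,0,0,0.4,0,0,0.2],[1,0,0,0.5,0,0,0.25],[1,0,0,0.5,0,0,0.25]]])

```text
time_s: 12.8
tcp_pos: [0.5962, 0.0605, 0.0656]
ee_rot: [[1.0, -0.001, 0.003], [-0.001, -1.0, 0.001], [0.003, -0.001, -1.0]]
wrist_force: [4.5, 3.8, -2.1]
gripper_width: 0.314
gripper_force: 30.0
```

```bash
python3 q.py
```

```text
t 13.05 yaw -0.0 tcp [596.2  60.5  65.6] q6 68.7 w 26.9
F,Mz mean [ 4.597  3.66  -2.491 -0.052] Mz [-0.058 -0.077 -0.01  -0.033 -0.08 ]
```

Call:
servo_tool(commands=[[[1,0,0.1,0.15,0,0,0.07],[1,0,0.2,0.25,0,0,0.13],[1,0,0.3,0.4,0,0,0.2],[1,0,0.4,0.5,0,0,0.25],[1,0,0.4,0.5,0,0,0.25]]])

```text
time_s: 13.55
tcp_pos: [0.5962, 0.0603, 0.0651]
ee_rot: [[0.969, -0.248, 0.003], [-0.248, -0.969, 0.001], [0.003, -0.002, -1.0]]
wrist_force: [4.9, 3.5, -2.5]
gripper_width: 0.31
gripper_force: 30.0
```

```bash
python3 q.py
```

```text
t 13.8 yaw -14.3 tcp [596.2  60.2  65.1] q6 54.4 w 27.2
F,Mz mean [ 4.06   4.024 -1.92  -0.049] Mz [-0.016 -0.006 -0.063 -0.076 -0.081]
```

Call:
servo_tool(commands=[[[1,0,0.1,0.15,0,0,0.08],[1,0,0.2,0.3,0,0,0.16],[1,0,0.2,0.45,0,0,0.24],[1,0,0.2,0.55,0,0,0.3],[1,0,0.2,0.55,0,0,0.3]]])

```text
time_s: 14.3
tcp_pos: [0.5961, 0.06, 0.0645]
ee_rot: [[0.852, -0.523, 0.003], [-0.523, -0.852, 0.001], [0.002, -0.003, -1.0]]
wrist_force: [4.4, 3.6, -3.1]
gripper_width: 0.311
gripper_force: 30.0
```

```bash
python3 q.py
```

```text
t 14.55 yaw -31.5 tcp [596.1  60.   64.5] q6 37.3 w 27.0
F,Mz mean [ 4.235  3.653 -2.507 -0.069] Mz [-0.087 -0.038 -0.095 -0.026 -0.098]
```

Call:
servo_tool(commands=[[[1,0.2,0.2,0,0,0,0],[1,0.35,0.36,0,0,0,0],[1,0.5,0.5,0,0,0,0],[1,0.5,0.5,0,0,0,0],[1,0.5,0.5,0,0,0,0]]])

```text
time_s: 15.05
tcp_pos: [0.5962, 0.0599, 0.0645]
ee_rot: [[0.853, -0.523, 0.003], [-0.523, -0.853, 0.002], [0.002, -0.003, -1.0]]
wrist_force: [2.9, 6.3, -1.7]
gripper_width: 0.306
gripper_force: 30.0
```

```bash
python3 q.py; python3 - <<'E'
from station import r
import cv2,numpy as np
c=r.capture("top")["pixels"][155:210,290:370,::-1]
cv2.imwrite("pics/c4.png",cv2.resize(c,None,fx=8,fy=8,interpolation=2))
E
```

```text
t 15.3 yaw -31.5 tcp [596.1  59.9  64.5] q6 37.3 w 27.3
F,Mz mean [ 3.263  6.156 -1.758 -0.062] Mz [-0.05  -0.084 -0.085 -0.05  -0.044]
```

View pics/c4.png

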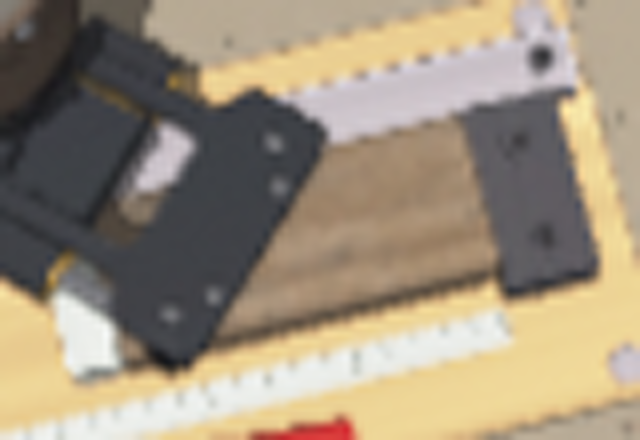

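The sample sits flush against the end stop at about (485,200), with the tongue at its left end near (120,350). The 0.7 mm push moved it only 0.1 mm and the force rose 2.5 N, so it is home. Turning on.

Call:
servo_tool(commands=[[[1,0,0,0.15,0,0,0.08],[1,0,0,0.3,0,0,0.16],[1,0,0,0.45,0,0,0.24],[1,0,0,0.55,0,0,0.3],[1,0,0,0.55,0,0,0.3]]])

```text
time_s: 15.85
tcp_pos: [0.5959, 0.0597, 0.0642]
ee_rot: [[0.66, -0.752, 0.003], [-0.752, -0.66, 0.001], [0.001, -0.003, -1.0]]
wrist_force: [2.1, 5.4, -0.2]
gripper_width: 0.309
gripper_force: 30.0
```

```bash
python3 q.py
```

```text
t 16.1 yaw -48.7 tcp [595.9  59.7  64.2] q6 20.2 w 27.1
F,Mz mean [ 2.559  5.433 -0.884  0.051] Mz [0.07  0.077 0.027 0.025 0.056]
```

Call:
servo_tool(commands=[[[1,0,0,0,0,0,0.04],[1,0,0,0,0,0,0.08],[1,0,0,0,0,0,0.12],[1,0,0,0,0,0,0.12],[1,0,0,0,0,0,0.12]]])

```text
time_s: 16.6
tcp_pos: [0.5958, 0.0596, 0.0641]
ee_rot: [[0.566, -0.824, 0.003], [-0.824, -0.566, 0.001], [0.0, -0.003, -1.0]]
wrist_force: [3.4, 5.1, -1.1]
gripper_width: 0.312
gripper_force: 30.0
```

```bash
python3 q.py;python3 q.py
```

```text
t 16.85 yaw -55.5 tcp [595.8  59.6  64.1] q6 13.3 w 26.8
F,Mz mean [ 2.763  5.051 -0.997  0.12 ] Mz [0.151 0.055 0.073 0.168 0.155]
t 17.1 yaw -55.5 tcp [595.8  59.6  64.1] q6 13.3 w 26.9
F,Mz mean [ 2.539  5.156 -0.958  0.112] Mz [0.111 0.14  0.107 0.137 0.065]
```

Call:
servo_tool(commands=[[[1,0,0,0,0,0,0.02],[1,0,0,0,0,0,0.05],[1,0,0,0,0,0,0.05],[1,0,0,0,0,0,0.05],[1,0,0,0,0,0,0.05]]])

```text
time_s: 17.6
tcp_pos: [0.5958, 0.0595, 0.0641]
ee_rot: [[0.524, -0.852, 0.002], [-0.852, -0.524, 0.001], [0.0, -0.003, -1.0]]
wrist_force: [2.4, 5.6, -0.8]
gripper_width: 0.312
gripper_force: 30.0
```

```bash
python3 q.py;python3 q.py;python3 q.py; python3 p.py 595.8 59.6 64 0
```

```text
t 17.85 yaw -58.4 tcp [595.8  59.5  64.1] q6 10.4 w 26.8
F,Mz mean [ 2.913  5.23  -0.963  0.163] Mz [0.202 0.094 0.182 0.152 0.187]
t 18.1 yaw -58.4 tcp [595.8  59.6  64.1] q6 10.4 w 27.2
F,Mz mean [ 2.781  5.022 -0.365  0.158] Mz [0.131 0.184 0.173 0.135 0.169]
t 18.35 yaw -58.4 tcp [595.8  59.6  64.1] q6 10.4 w 27.4
F,Mz mean [ 2.113  5.232 -1.078  0.14 ] Mz [0.183 0.103 0.176 0.159 0.079]
t 18.35 tcp [595.8  59.6  64.1] yaw -58.4 q [ 21.2  29.1 -15.2  -0.  -45.5  10.4]
F [ 2.5   4.94 -1.5 ] M [ 1.544 -0.685  0.155] w 27.4 30.0
shift mm [-0.  -0.   0.1] turn [-0.002 -0.002 -1.019]
```

Call:
servo_tool(commands=[[[0.6,0,0,0,0,0,0],[0.3,0,0,0,0,0,0],[0.3,0,0,0,0,0,0],[0.3,0,0,0,0,0,0],[0.3,0,0,0,0,0,0]]])

```text
time_s: 18.85
tcp_pos: [0.5944, 0.0587, 0.0635]
ee_rot: [[0.523, -0.852, -0.001], [-0.852, -0.523, -0.0], [-0.0, 0.001, -1.0]]
wrist_force: [0.5, 0.8, 0.1]
gripper_width: 0.659
gripper_force: 0.0
```

```bash
python3 q.py;python3 q.py
```

```text
t 19.1 yaw -58.4 tcp [594.8  59.2  63.6] q6 10.4 w 60.4
F,Mz mean [-0.017  0.228  0.252 -0.01 ] Mz [ 0.026 -0.042 -0.042  0.01  -0.004]
t 19.35 yaw -58.4 tcp [594.9  59.3  63.7] q6 10.4 w 60.9
F,Mz mean [ 0.237 -0.227  0.819  0.   ] Mz [-0.021 -0.023 -0.009  0.049  0.006]
```

Call:
servo_tool(commands=[[[0.3,0.2,-0.9,-0.4,0,0,0],[0.5,0.2,-0.9,-0.4,0,0,0],[1,0.2,-0.9,-0.4,0,0,0],[1,0.2,-0.9,-0.4,0,0,0],[1,0.2,-0.9,-0.4,0,0,0]]])

```text
time_s: 19.85
tcp_pos: [0.5957, 0.0595, 0.064]
ee_rot: [[0.523, -0.852, -0.0], [-0.852, -0.523, -0.0], [-0.0, 0.0, -1.0]]
wrist_force: [0.3, -0.1, 0.2]
gripper_width: 0.423
gripper_force: 0.0
```

Call:
servo_tool(commands=[[[1,0,0,0,0,0,0],[1,0,0,0,0,0,0],[1,0,0,0,0,0,0],[1,0,0,0,0,0,0],[1,0,0,0,0,0,0]]])

```text
time_s: 20.35
tcp_pos: [0.5958, 0.0596, 0.0641]
ee_rot: [[0.524, -0.852, 0.0], [-0.852, -0.524, 0.0], [0.0, -0.0, -1.0]]
wrist_force: [-0.4, 0.0, -0.1]
gripper_width: 0.312
gripper_force: 30.0
```

```bash
python3 q.py;python3 q.py
```

```text
t 20.6 yaw -58.4 tcp [595.8  59.6  64.1] q6 10.4 w 27.1
F,Mz mean [ 0.42   0.054 -0.299  0.009] Mz [-0.023  0.05  -0.028  0.012  0.036]
t 20.85 yaw -58.4 tcp [595.9  59.6  64.1] q6 10.4 w 27.2
F,Mz mean [ 0.404  0.339 -0.56   0.011] Mz [-0.003 -0.021  0.057  0.023  0.002]
```

Call:
servo_tool(commands=[[[1,0,0,0,0,0,0.01],[1,0,0,0,0,0,0.03],[1,0,0,0,0,0,0.03],[1,0,0,0,0,0,0.03],[1,0,0,0,0,0,0.03]]])

```text
time_s: 21.35
tcp_pos: [0.5958, 0.0596, 0.064]
ee_rot: [[0.498, -0.867, 0.0], [-0.867, -0.498, 0.0], [0.0, -0.0, -1.0]]
wrist_force: [1.9, 0.7, -0.9]
gripper_width: 0.31
gripper_force: 30.0
```

```bash
python3 q.py;python3 q.py
```

```text
t 21.6 yaw -60.1 tcp [595.8  59.6  64. ] q6 8.7 w 26.8
F,Mz mean [ 1.241  0.866 -1.198  0.162] Mz [0.121 0.19  0.137 0.185 0.175]
t 21.85 yaw -60.1 tcp [595.8  59.6  64. ] q6 8.7 w 27.1
F,Mz mean [ 1.543  1.111 -1.692  0.184] Mz [0.119 0.235 0.22  0.155 0.191]
```

Call:
servo_tool(commands=[[[1,0,0,0,0,0,0.02],[1,0,0,0,0,0,0.04],[1,0,0,0,0,0,0.06],[1,0,0,0,0,0,0.06],[1,0,0,0,0,0,0.06]]])

```text
time_s: 22.35
tcp_pos: [0.5957, 0.0596, 0.064]
ee_rot: [[0.445, -0.896, 0.0], [-0.896, -0.445, 0.0], [-0.0, -0.0, -1.0]]
wrist_force: [2.0, 0.8, -1.7]
gripper_width: 0.315
gripper_force: 30.0
```

```bash
for i in 1 2 3 4; do python3 q.py;done; python3 -c "
from station import r;print(r.sense()['effort'][5])"
```

```text
t 22.6 yaw -63.6 tcp [595.7  59.6  64. ] q6 5.2 w 27.1
F,Mz mean [ 1.412  0.67  -1.85   0.224] Mz [0.229 0.207 0.249 0.203 0.234]
t 22.85 yaw -63.6 tcp [595.7  59.5  64. ] q6 5.2 w 27.4
F,Mz mean [ 1.116  0.867 -1.88   0.212] Mz [0.181 0.186 0.25  0.209 0.232]
t 23.1 yaw -63.6 tcp [595.7  59.6  64. ] q6 5.2 w 27.0
F,Mz mean [ 1.296  1.393 -2.288  0.218] Mz [0.27  0.167 0.171 0.235 0.247]
t 23.35 yaw -63.6 tcp [595.7  59.6  64. ] q6 5.2 w 27.2
F,Mz mean [ 1.703  1.301 -2.005  0.243] Mz [0.242 0.268 0.191 0.252 0.263]
-0.21285253576934338
```

Call:
servo_tool(commands=[[[0.6,0,0,0,0,0,0],[0.2,0,0,0,0,0,0],[0,0,0,0,0,0,0],[0,0,0,0,0,0,0],[0,0,0,0,0,0,0]]])

```text
time_s: 23.85
tcp_pos: [0.5956, 0.0594, 0.0641]
ee_rot: [[0.445, -0.896, -0.0], [-0.896, -0.445, -0.0], [-0.0, 0.0, -1.0]]
wrist_force: [0.0, -0.3, -0.4]
gripper_width: 0.679
gripper_force: 0.0
```

Call:
servo_tool(commands=[[[0,0,0,-15,0,0,0],[0,0,0,-40,0,0,0],[0,0,0,-70,0,0,0],[0,0,0,-110,0,0,0],[0,0,0,-150,0,0,0]]])

```text
time_s: 24.35
tcp_pos: [0.5952, 0.0593, 0.2152]
ee_rot: [[0.445, -0.896, -0.001], [-0.896, -0.445, -0.0], [-0.0, 0.001, -1.0]]
wrist_force: [1.4, -0.5, -0.5]
gripper_width: 0.992
gripper_force: 0.0
```

Call:
servo_tool(commands=[[[0,30,30,0,0,0,0],[0,60,60,0,0,0,0],[0,90,90,0,0,0,0],[0,120,120,0,0,0,0],[0,150,140,0,0,0,0]]])

```text
time_s: 24.85
tcp_pos: [0.5355, -0.1387, 0.2144]
ee_rot: [[0.444, -0.896, -0.0], [-0.896, -0.444, 0.0], [-0.0, 0.0, -1.0]]
wrist_force: [0.8, 0.8, 0.7]
gripper_width: 1.001
gripper_force: 0.0
```

```bash
python3 - <<'E'
from station import r
import cv2,numpy as np
a=r.capture("top")["pixels"][145:240,225:380,::-1];b=r.capture("side")["pixels"][175:275,240:345,::-1]
cv2.imwrite("pics/f.png",np.hstack([cv2.resize(a,(465,285),interpolation=2),cv2.resize(b,(300,285),interpolation=2)]))
print(r.sense()["time_s"],r.sense()["tcp_pos"])
E
```

```text
24.95 [ 0.53579292 -0.14040197  0.21419998]
```

View pics/f.png

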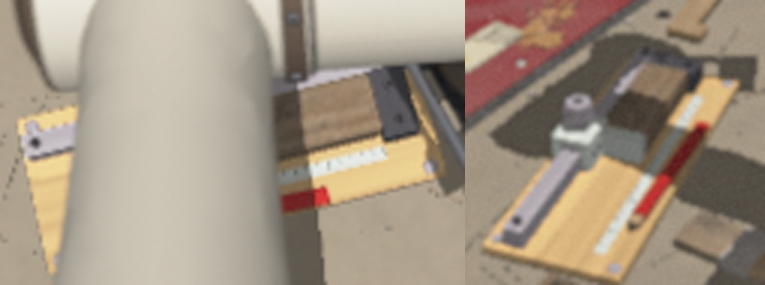

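The sample is flush at the end stop, near (385,105) in the top half. In the side half the tongue touches it near (640,140) and the pencil hasn't moved. Handing in.

```bash
python3 -c "
from station import r;print(r.finish_job())"
```

```text
the job is handed in; nothing more can be done
None
```

I handed the job in at about 25 s: the sample is home against the end stop with the sliding stop touching it. The thumbscrew was left at about 0.22 N m on the wrist sensor, roughly 0.17–0.22 above free running. The sample lies flat, the pencil looks unmoved and I touched neither offcut; no verdict came back.

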